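Nip a glued leather pack with one turn of the press wheel

ROBOT

A 6-joint arm with a two-finger parallel gripper is mounted at the origin on the work surface. World frame = base frame: x ahead of the robot, y to its left, z up, the work surface at z = 0. Lengths are in m, angles in degrees, forces in N, time in s.
With the tool pointing down it reaches from about 0.4 to 0.825 m from the base axis. Payload 7 kg.
Tool frame: the origin (TCP) lies on the centre line of the jaws, within the pads' length; the fingertips stand 11 mm ahead of it and the grasp point (between the pads) lies 8 mm behind it; z points along the fingers, y is the direction in which the jaws open and shut (so a half turn about z gives the same grasp; the last joint's range is limited). The gripper opens to 88 mm and grips with 3 to 60 N. Pads are 19 mm wide; open, the fingers measure 130 mm over their backs; the gripper's body (78 mm by 193 mm) begins 47 mm behind the grasp point.
Start: joints at [-48.008, 20.546, 0.682, 0, -70.136, -16.507], TCP at [0.29, -0.609, 0.209] pointing down, gripper open.
Joint ranges: [-176.03, 176.03], [-82.01, 121.73], [-58.28, 71.71], [-173.87, 95.51], [-174.79, -0.11], [-173.66, 173.66]. Speed limits (degrees/s): [136.94, 136.94, 172.46, 180, 180, 180].

INTERFACE

Orientations are given as [roll, pitch, yaw] about the fixed x, y, z axes, in that order (R = Rz(yaw) Ry(pitch) Rx(roll)).
In Python, from plant import ctrl, cams, order gives the robot as it stands.
- The arm moves only by the tool jog_arm, never from a script. Its argument "motion" is a list of rows, each an object with "offset": the shift along the tool's x, y, z in mm, a list of three; "roll": the turn about the tool's z in rad; "hand": the finger opening in mm, from 0 to 87.6. A call has 1 to 20 rows; each row is the pose to reach, as a shift and turn from the pose commanded when the call began, along the tool's axes at that moment; what a row does not reach only later rows make up. A row lasts 1/12 s, in which the tool goes at most 41.7 mm and 7.16 degrees, less where a joint would pass 70% of its speed; a pose out of reach is approached as far as the arm can. A call with a gripper value outside its range is refused whole. The fingers move at their own pace and stop on an object; the grip force is fixed at half the most. Time passes only in rows, so rows that repeat a pose let the fingers close. It gives the time, the measured TCP pose, the force and the opening at its end, in the units of the state.
- ctrl.get_obs(): the state, without advancing time (a new reading comes with each control period).
- cams.snapshot(name): name is "scene" or "top" or "wrist"; returns a dict with "img" (420x560x3 uint8, red, green, blue), "K" (3x3 intrinsics, pixels), "D" ([k1, k2, p1, p2, k3] as OpenCV has them; the pictures are not rectified), "cam_to_world" (4x4, takes a point from camera to world coordinates); the wrist camera has in their place "T_tool_cam" (4x4, takes a point from camera to tool coordinates, whose origin is the TCP and whose axes are the flange's). Camera axes: x right, y down, z forward; pixel columns grow to the right and rows downward; lengths in m; the calibration is good to about 2 mm. A picture is of the moment at which its call begins: read the wrist's pose just before it. There is no depth.
- order.close_job(): hands the job in, once; it reports no verdict.
The state is a dict: "clock": time; "joint_pos": joint angles; "qvel": joint speeds; "tau": joint torques, N m; "tool_pos": TCP position; "orientation": TCP orientation; "force": force on the tool from outside, world axes, zero at the start; "moment": the same for the moment, N m; "opening": finger opening in m.
Only numpy, scipy, OpenCV 4.12 (cv2) and the standard library are available. Lean on these libraries where they do the work, as an engineer would, in place of code of your own. Each camera call takes 0.05 s, during which the arm holds its last target. There are 200 camera calls.

TASK

The glued leather pack lies in the nipping press with the platen just clear of it. With the fingertips only, steadily push the press's hand wheel round by its upright handle through exactly one full turn, clockwise seen from above, so that the platen nips the pack and the handle stands where it started. Do not grip the handle or push on the rim or spokes, leave everything else on the bench alone, and finish with the hand clear.

Things in the scene. Friction and masses are not known exactly. Their poses are not given: they have to be found in the camera images.
- wheel_centre (a point): centre of the press's hand wheel: on the upright screw axis, at mid-height of the rim, about 243 mm above the bench. The bare aluminium wheel lies level on top of the press: rim of 90 mm mean radius and 18 mm thickness (its top is 9 mm above this point), four spokes, a hub 44 mm wide whose nut ends 19 mm above this point. The wheel goes down with its screw, 6 mm for each clockwise turn
- handle (a point): centre (half-way up) of the wheel's only handle: an upright turned black plastic grip, 27 mm in diameter and 68 mm tall, standing on the rim where a spoke meets it, on the 90 mm circle. This point is 46 mm above wheel_centre; the grip's foot is 12 mm and its top 80 mm above wheel_centre. The grip spins freely on its pin. Pushing it round takes about 5 to 7 N along the circle, and the wheel stays where it is left
- wheel (a joint): turn of the hand wheel in rad, growing clockwise seen from above (screwing the platen down); 6.28 is one turn. It starts anywhere from 0 to 2.4; it stops at -0.6 and at 9.6
- rim: rim and spokes of the hand wheel, without hub and handle; origin on the wheel axis, 11 mm below wheel_centre
- grip: the black handle itself (see handle); origin at its foot
- platen: the press's flat iron platen, 180 x 185 x 18 mm, under the crosshead; origin under its centre. It comes down 6 mm a turn; at the start it hangs 2 to 5 mm clear of the pack
- board: upper plywood board of the pack, 170 x 175 x 12 mm, lying on a springy rubber mat on the bed under the platen; origin under its centre
- press: the bolted-down nipping press: bed 220 x 270 mm (the 270 mm across, along its y), two pillars, crosshead up to 212 mm above the bench; origin on the bench below the wheel's axis
- maul: turned wooden maul standing on its head, 72 mm wide, 204 mm tall; origin under its centre. Bystander
- glue_jar: amber glue jar, 68 mm wide, 85 mm tall; origin under its centre. Bystander
- weight: brass block weight 60 x 90 mm with a ball knob, 67 mm tall; origin under its centre. Bystander
- awl: awl lying flat with a wooden handle, 146 mm long, 30 mm tall; origin under its middle. Bystander
- wax_tin: round tin, 84 mm wide, 32 mm tall; origin under its centre. Bystander
- coasters: stack of round leather coasters, 98 mm wide, 25 mm tall; origin under its centre. Bystander
- straightedge: steel straightedge 35 x 320 x 5 mm lying flat; origin under its centre. Bystander
- rivet_setter: steel rivet setter standing on a square foot of 50 mm, 111 mm tall; origin under its centre. Bystander

How it is judged:
By the outcome, as a careful person would: the job done as asked, in the order asked, and still so for the second after the job is handed in, with the robot touching nothing.
It also fails if it takes over 58 s, if anything falls off the work surface, if the arm or the gripper's body presses on something with over 40 N, if the wrist force passes 120 N, or if a joint passes its speed limit or range.

## Working session

There is one attempt and no reset: what is moved stays moved. The work goes in short steps, Python scripts to look and compute and a tool call to move; the robot and the scene stay as the last step left them, time stands still between calls to the robot, and variables do not carry over. Pictures are saved under pics/ and viewed, about 8 in all and at most 12, crops included, and the job is handed in when it is done.

Besides the shell and the picture viewer there is one more tool, called by a JSON object that holds its "op" and its "data", one argument or row to a line. jog_arm: Moves the arm, as the interface text tells. Its arguments: {"type":"object","properties":{"motion":{"type":"array"}},"required":["motion"]}

```bash
ls; mkdir -p pics; python3 - <<'E'
from plant import ctrl,cams
import cv2,numpy as np
o=ctrl.get_obs();print(o)
ims=[]
for n in("scene","top"):
    s=cams.snapshot(n);cv2.imwrite(f"pics/{n}0.png",s["img"][:,:,::-1]);np.savez(f"{n}.npz",**s)
    print(n,s["K"],s["D"],s["cam_to_world"])
E
```

```text
pics
{'clock': 0.0, 'joint_pos': array([-4.80082209e+01,  2.05930686e+01,  6.32565907e-01, -1.88583786e-02,
       -7.01340506e+01, -1.65075807e+01]), 'qvel': array([ 0.03990902,  0.14133459, -0.02971575, -0.0406968 , -0.05667199,
       -0.0757807 ]), 'tau': array([ 4.31809076e-05, -5.82713163e+01,  2.93057388e+01,  6.99725837e+00,
        6.95041599e-03, -1.42190734e-04]), 'tool_pos': array([ 0.29017905, -0.60887261,  0.20779905]), 'orientation': array([ 1.79904307e+02, -9.87191583e-03, -1.54522216e+02]), 'force': array([ 0.11042876, -0.08704707,  1.04786992]), 'moment': array([-0.01732979,  0.0004119 , -0.05042493]), 'opening': 0.08744306291904534}
scene [[485.85972297   0.         276.95588749]
 [  0.         485.85972297 206.40231287]
 [  0.           0.           1.        ]] [-0.09036332  0.          0.          0.          0.        ] [[-0.77390637  0.47614272 -0.41756083  1.22546737]
 [ 0.63312744  0.56630567 -0.52768128  0.80389719]
 [-0.01478453 -0.67274512 -0.73972658  1.33112979]
 [ 0.          0.          0.          1.        ]]
top [[498.14702613   0.         272.60390353]
 [  0.         498.14702613 216.36951503]
 [  0.           0.           1.        ]] [0.02217282 0.         0.         0.         0.        ] [[ 0.00720224 -0.99813147  0.0606769   0.48043076]
 [-0.99986259 -0.00628216  0.01534085 -0.03328194]
 [-0.014931   -0.06077905 -0.99803956  1.56309919]
 [ 0.          0.          0.          1.        ]]
```

View pics/scene0.png

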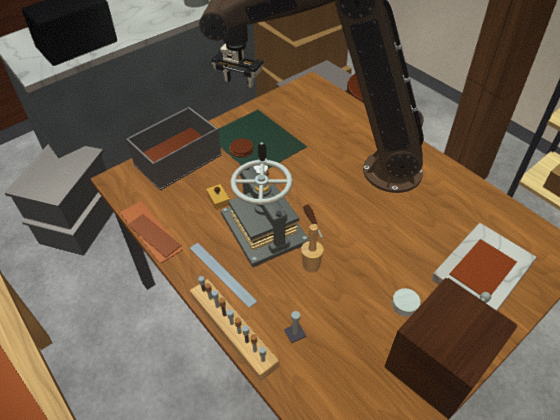

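View pics/top0.png

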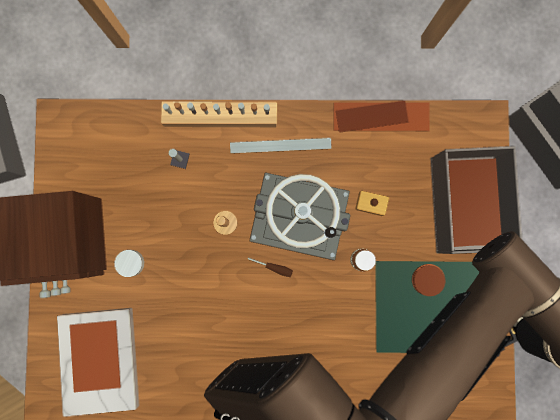

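The top view shows the white wheel ring centred near (303,211), with the black handle near (331,232). The scene view shows the handle near (262,152). The maul (225,223) and the other bystanders are all lower than the rim. Next I'll measure the wheel and handle.

```bash
cat >h.py <<'E'
import numpy as np,cv2
def ray(s,uv):
    p=cv2.undistortPoints(np.array([[uv]],float),s["K"],s["D"])[0,0]
    T=s["cam_to_world"];return T[:3,3],T[:3,:3]@np.array([*p,1])
def plane(s,uv,z):
    o,d=ray(s,uv);return o+d*(z-o[2])/d[2]
def proj(s,P):
    T=np.linalg.inv(s["cam_to_world"]);q,_=cv2.projectPoints(np.array(P,float).reshape(-1,1,3),cv2.Rodrigues(T[:3,:3])[0],T[:3,3],s["K"],s["D"]);return q[:,0]
E
python3 - <<'E'
from h import *
for n,box,hb in(("top",(255,165,350,255),(318,218,345,246)),("scene",(222,150,300,210),(252,138,272,168))):
    s=dict(np.load(n+".npz"));im=s["img"].astype(int)
    m=((im.min(2)>165)).astype(np.uint8);k=np.zeros_like(m);k[box[1]:box[3],box[0]:box[2]]=1
    m*=k
    c=max(cv2.findContours(m,cv2.RETR_EXTERNAL,cv2.CHAIN_APPROX_NONE)[0],key=len)
    P=np.array([plane(s,p,0.250)[:2] for p in c[:,0].astype(float)])
    h=cv2.convexHull(P.astype(np.float32))
    H=h[:,0].astype(float);A=np.c_[2*H,np.ones(len(H))];x=np.linalg.lstsq(A,(H**2).sum(1),rcond=None)[0]
    r=np.sqrt(x[2]+x[0]**2+x[1]**2);print(n,"centre",x[:2],"r",r,"res",np.std(np.hypot(*(H-x[:2]).T)-r))
    g=im[hb[1]:hb[3],hb[0]:hb[2]];b=(g.max(2)<45).astype(np.uint8)
    nl,l,st,ce=cv2.connectedComponentsWithStats(b)
    for i in range(1,nl):
        if st[i,4]>15:
            uv=ce[i]+hb[:2];print("blob",uv,st[i]);q=plane(s,uv,0.289);print(q,np.hypot(*(q[:2]-x[:2])),np.degrees(np.arctan2(*(q[:2]-x[:2])[::-1])))
a=cv2.imread("pics/top0.png")[160:260,240:380];b=cv2.imread("pics/scene0.png")[130:230,200:340]
cv2.imwrite("pics/crop.png",cv2.resize(np.vstack([a,b]),None,fx=3,fy=3,interpolation=2))
E
```

```text
top centre [ 0.57666627 -0.09299781] r 0.09499788344966598 res 0.0005619241168991994
blob [329.93442623 232.06557377] [ 7  9 11 10 61]
[ 0.51867317 -0.16034244  0.289     ] 0.08887349774763763 -130.733028444258
scene centre [ 0.58194769 -0.09005046] r 0.0939327422462884 res 0.0008046984606968585
blob [261.55263158 151.57894737] [  6   6   8  17 114]
[ 0.52345318 -0.15732477  0.289     ] 0.08914841759858382 -131.00671413142894
```

View pics/crop.png

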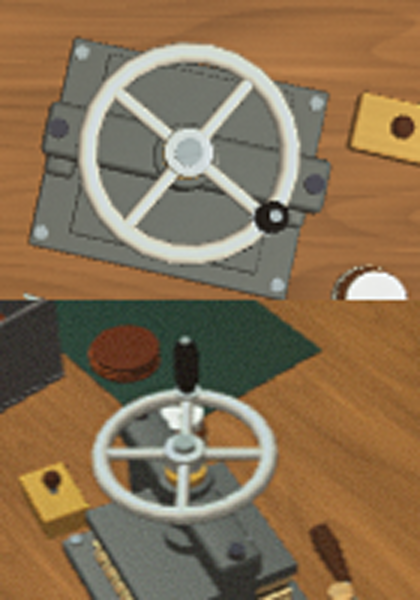

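The crop confirms the handle sits on a spoke at crop (271,216), which is top view (330,232). The two views agree to about 5 mm on the centre, and give the handle angle as -131° with a radius of 89 mm. I'll plan the approach with a tracked commanded pose.

```bash
cat >plan.py <<'E'
from h import *
C=np.array([0.578,-0.092]);TH0=-131.;R=.090
u=lambda a:np.array([np.cos(np.radians(a)),np.sin(np.radians(a))])
def pose(turn,phi,gap=0.,C=C,TH0=TH0):
    """tool xy, yaw to have the handle at `turn` deg clockwise, face skew phi, gap behind contact"""
    th=TH0-turn;t=u(th-90);yaw=th-180+phi;yaw+=360
    X,Y=u(yaw),u(yaw-90)
    p=C+R*u(th)-(.0095*X-.021*Y)-(.0135+gap)*t
    return p,yaw
def row(cmd,p,yaw,z):
    """cmd=[x,y,z,yaw]; -> offset mm, roll rad"""
    d=np.array([*p,z])-cmd[:3];X,Y=u(cmd[3]),u(cmd[3]-90)
    return np.round([1e3*d[:2]@X,1e3*d[:2]@Y,-1e3*d[2]],0),round(np.radians(cmd[3]-yaw),3)
def j6(p,yaw):return yaw-np.degrees(np.arctan2(p[1],p[0]))+90
E
python3 - <<'E'
from plan import *
p,y=pose(0,5,.04);c=[.29,-.609,.209,-154.515]
print(p,y,row(c,p,y,.40),j6(p,y))
for t in range(0,361,30):
    p,y=pose(t,5+30*t/360);print(t,p.round(3),round(y),round(j6(p,y)),np.hypot(*p).round(3))
E
```

```text
[ 0.57073705 -0.21505217] 54.0 (array([-423.,  235., -191.]), np.float64(-3.639)) 164.64627310129111
0 [ 0.541 -0.189] 54 163 0.573
30 [ 0.498 -0.157] 26 134 0.522
60 [ 0.477 -0.109] -1 102 0.489
90 [ 0.483 -0.057] -28 68 0.486
120 [ 0.513 -0.015] -56 36 0.513
150 [0.56  0.006] -84 6 0.56
180 [0.611 0.001] -111 -21 0.611
210 [ 0.652 -0.028] -138 -46 0.652
240 [ 0.673 -0.073] -166 -70 0.677
270 [ 0.669 -0.123] -194 -93 0.68
300 [ 0.641 -0.163] -221 -117 0.661
330 [ 0.597 -0.184] -248 -141 0.625
360 [ 0.549 -0.18 ] -276 -168 0.578
```

{"op": "jog_arm", "data": {
  "motion": [
    {"offset": [0, 0, -40], "roll": -0.12, "hand": 0},
    {"offset": [0, 0, -80], "roll": -0.24, "hand": 0},
    {"offset": [0, 0, -120], "roll": -0.36, "hand": 0},
    {"offset": [0, 0, -160], "roll": -0.48, "hand": 0},
    {"offset": [-23, 15, -191], "roll": -0.6, "hand": 0},
    {"offset": [-53, 30, -191], "roll": -0.72, "hand": 0},
    {"offset": [-80, 45, -191], "roll": -0.84, "hand": 0},
    {"offset": [-106, 60, -191], "roll": -0.96, "hand": 0},
    {"offset": [-132, 74, -191], "roll": -1.08, "hand": 0},
    {"offset": [-160, 89, -191], "roll": -1.2, "hand": 0},
    {"offset": [-186, 104, -191], "roll": -1.32, "hand": 0},
    {"offset": [-212, 118, -191], "roll": -1.44, "hand": 0},
    {"offset": [-239, 133, -191], "roll": -1.56, "hand": 0},
    {"offset": [-265, 147, -191], "roll": -1.68, "hand": 0},
    {"offset": [-292, 162, -191], "roll": -1.8, "hand": 0},
    {"offset": [-318, 177, -191], "roll": -1.92, "hand": 0},
    {"offset": [-344, 191, -191], "roll": -2.04, "hand": 0},
    {"offset": [-371, 206, -191], "roll": -2.16, "hand": 0},
    {"offset": [-397, 221, -191], "roll": -2.28, "hand": 0},
    {"offset": [-423, 235, -191], "roll": -2.4, "hand": 0}
  ]
}}

```text
clock: 1.77
tool_pos: [0.5716, -0.2136, 0.3995]
orientation: [-180.0, 0.0, -16.7]
force: [0.5, -0.8, -0.4]
opening: 0.0004
```

{"op": "jog_arm", "data": {
  "motion": [
    {"offset": [0, 0, 0], "roll": -0.12, "hand": 0},
    {"offset": [0, 0, 0], "roll": -0.24, "hand": 0},
    {"offset": [0, 0, 0], "roll": -0.36, "hand": 0},
    {"offset": [0, 0, 0], "roll": -0.48, "hand": 0},
    {"offset": [0, 0, 0], "roll": -0.6, "hand": 0},
    {"offset": [0, 0, 0], "roll": -0.72, "hand": 0},
    {"offset": [0, 0, 0], "roll": -0.84, "hand": 0},
    {"offset": [0, 0, 0], "roll": -0.96, "hand": 0},
    {"offset": [0, 0, 0], "roll": -1.08, "hand": 0},
    {"offset": [0, 0, 0], "roll": -1.2, "hand": 0},
    {"offset": [0, 0, 0], "roll": -1.239, "hand": 0},
    {"offset": [0, 0, 0], "roll": -1.239, "hand": 0},
    {"offset": [0, 0, 0], "roll": -1.239, "hand": 0}
  ]
}}

```text
clock: 2.85
tool_pos: [0.571, -0.2151, 0.3994]
orientation: [-180.0, 0.0, 53.9]
force: [-1.0, -0.7, -0.6]
opening: 0.0005
```

```bash
python3 - <<'E'
from plant import ctrl,cams
import cv2,numpy as np
o=ctrl.get_obs();print({k:np.round(o[k],3) for k in("clock","joint_pos","tool_pos","orientation","force","opening")})
s=cams.snapshot("wrist");cv2.imwrite("pics/w1.png",s["img"][:,:,::-1]);np.savez("w1.npz",pos=o["tool_pos"],ori=o["orientation"],**s)
s=cams.snapshot("top");cv2.imwrite("pics/top1.png",s["img"][:,:,::-1])
E
```

```text
{'clock': np.float64(2.85), 'joint_pos': array([-2.32800e+00,  1.11180e+01,  1.18800e+01, -9.00000e-03,
       -9.08000e+01,  1.46208e+02]), 'tool_pos': array([ 0.571, -0.215,  0.399]), 'orientation': array([-1.79963e+02,  1.40000e-02,  5.38810e+01]), 'force': array([-1.036, -0.67 , -0.55 ]), 'opening': np.float64(0.0)}
```

View pics/w1.png

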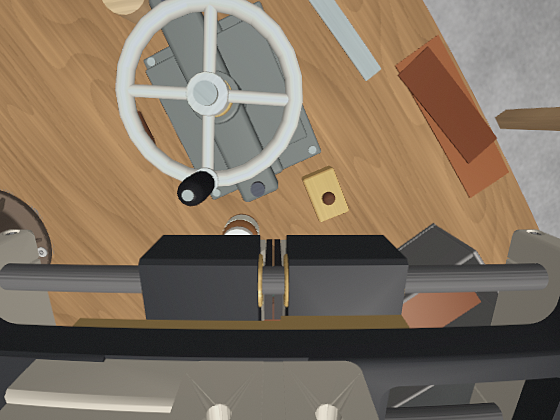

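The wrist view shows the wheel, with its hub at about (208,92) and the handle at about (197,188). The finger blocks take up the lower middle. The arm also has a shoulder offset: j6 is 146 here, not 164, so I have to replan the skew. Now I'll measure from this view and project the finger outline.

```bash
cat >>h.py <<'E'
from scipy.spatial.transform import Rotation as Ro
def wrist(w):
    T=np.eye(4);T[:3,:3]=Ro.from_euler("xyz",w["ori"],degrees=True).as_matrix();T[:3,3]=w["pos"]
    s=dict(w);s["cam_to_world"]=T@w["T_tool_cam"];return s,T
E
python3 - <<'E'
from h import *
w=np.load("w1.npz");s,T=wrist(w);print(w["T_tool_cam"].round(3))
for q in([0,0,.011],[0,.021,.011],[0,-.021,.011],[.0095,.021,.011],[-.0095,.021,.011],[.0095,-.021,.011],[0,0,-.055],[0,.065,-.055]):
    print(q,proj(s,(T@[*q,1])[:3]).round(0))
im=s["img"].astype(int)
m=(im.min(2)>185).astype(np.uint8);m[190:]=0;m[:,:110]=0;m[:,310:]=0
c=max(cv2.findContours(m,cv2.RETR_EXTERNAL,cv2.CHAIN_APPROX_NONE)[0],key=len)
c=np.array([p for p in c[:,0] if p[1]>2],float)
P=np.array([plane(s,p,.25)[:2] for p in c]);H=cv2.convexHull(P.astype(np.float32))[:,0].astype(float)
x=np.linalg.lstsq(np.c_[2*H,np.ones(len(H))],(H**2).sum(1),rcond=None)[0];print("centre",x[:2],"r",np.sqrt(x[2]+x[:2]@x[:2]))
b=(im[165:215,170:222].max(2)<45).astype(np.uint8)
n,l,st,ce=cv2.connectedComponentsWithStats(b);i=1+st[1:,4].argmax();uv=ce[i]+[170,165];print(uv,st[i])
q=plane(s,uv,.289)[:2];print("handle",q,np.hypot(*(q-x[:2])),np.degrees(np.arctan2(*(q-x[:2])[::-1])))
print("hub top",plane(s,(206,92),.262))
C=np.array([.578,-.092]);E=lambda z:[*(C+.09*np.array([np.cos(np.radians(-131)),np.sin(np.radians(-131))])),z]
print("pred foot/top",proj(s,[E(.255),E(.323)]))
E
```

```text
[[ 0.    -0.964 -0.265  0.071]
 [ 1.     0.001 -0.    -0.   ]
 [ 0.001 -0.265  0.964 -0.175]
 [ 0.     0.     0.     1.   ]]
[0, 0, 0.011] [[273. 236.]]
[0, 0.021, 0.011] [[305. 236.]]
[0, -0.021, 0.011] [[241. 236.]]
[0.0095, 0.021, 0.011] [[305. 222.]]
[-0.0095, 0.021, 0.011] [[304. 249.]]
[0.0095, -0.021, 0.011] [[241. 222.]]
[0, 0, -0.055] [[273. 288.]]
[0, 0.065, -0.055] [[416. 287.]]
centre [ 0.57661654 -0.09410242] r 0.09557493625120238
[196.9081225  186.84287617] [  7   6  37  35 751]
handle [ 0.51893047 -0.16126074] 0.08853204626873709 -130.66114034841482
hub top [ 0.57805603 -0.09337021  0.262     ]
pred foot/top [[203.83265002 179.55959956]
 [186.31169723 193.47221419]]
```

```bash
python3 - <<'E'
import cv2
a=cv2.imread("pics/w1.png")[205:335,130:420];cv2.imwrite("pics/w1c.png",cv2.resize(a,None,fx=2.7,fy=2.7,interpolation=2))
E
```

```text
(no output)
```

View pics/w1c.png

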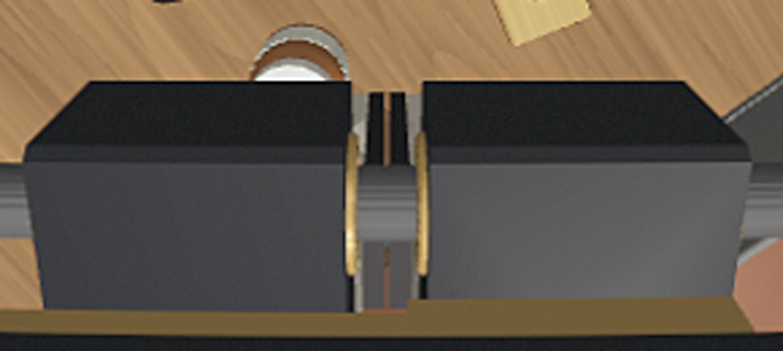

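Nothing shows where a 19 mm wide fingertip should appear. The wide carriage blocks hide most of the fingers, so I'll open them briefly to see their real shape.

{"op": "jog_arm", "data": {
  "motion": [
    {"offset": [0, 0, 0], "roll": 0, "hand": 50},
    {"offset": [0, 0, 0], "roll": 0, "hand": 50},
    {"offset": [0, 0, 0], "roll": 0, "hand": 50},
    {"offset": [0, 0, 0], "roll": 0, "hand": 50},
    {"offset": [0, 0, 0], "roll": 0, "hand": 50},
    {"offset": [0, 0, 0], "roll": 0, "hand": 50},
    {"offset": [0, 0, 0], "roll": 0, "hand": 50},
    {"offset": [0, 0, 0], "roll": 0, "hand": 50}
  ]
}}

```text
clock: 3.62
tool_pos: [0.5711, -0.2152, 0.3998]
orientation: [180.0, -0.0, 54.0]
force: [0.1, -0.9, -0.1]
opening: 0.0472
```

```bash
python3 - <<'E'
from plant import ctrl,cams
import cv2,numpy as np
s=cams.snapshot("wrist");a=s["img"][:,:,::-1]
b=cams.snapshot("scene")["img"][:,:,::-1]
a=cv2.resize(a[190:340,130:420],None,fx=2,fy=2,interpolation=2)
t=cv2.resize(b[60:200,195:340],None,fx=2,fy=2,interpolation=2)
t=cv2.copyMakeBorder(t,0,20,0,580-290,cv2.BORDER_CONSTANT)
cv2.imwrite("pics/w2.png",np.vstack([a,t]))
E
```

```text
(no output)
```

View pics/w2.png

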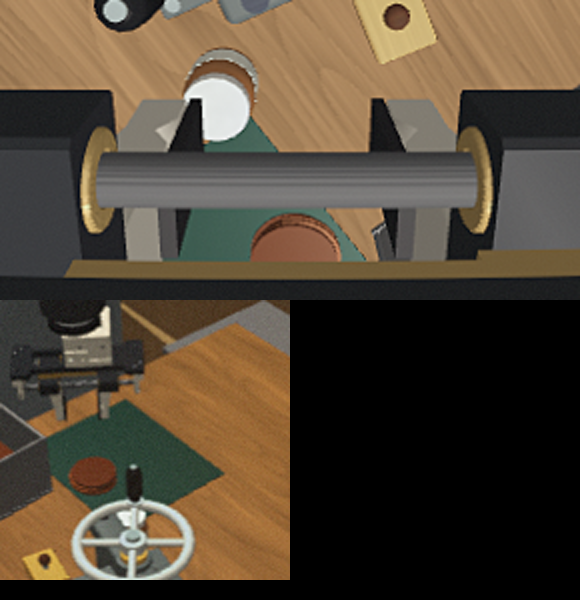

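```bash
python3 - <<'E'
from h import *
s=dict(np.load("scene.npz"))
T=np.eye(4);T[:3,:3]=Ro.from_euler("xyz",[180,0,54],degrees=True).as_matrix();T[:3,3]=[.5711,-.2152,.3998]
for z in(.011,-.005,-.02,-.055):
    print(z,[(2*(proj(s,(T@[0,y,z,1])[:3])[0]-[195,60])+[0,300]).round(0) for y in(-.035,.035,-.0236,.0236)])
w=np.load("w1.npz");print(w["K"].round(1),w["D"])
sw=dict(w);sw["cam_to_world"]=w["T_tool_cam"]
for z in(.011,-.005,-.02,-.03):
    print(z,[(2*(proj(sw,[.0095,y,z])[0]-[130,190])).round(0) for y in(-.0236,.0236,-.045)])
E
```

```text
0.011 [array([106., 428.]), array([ 61., 430.]), array([ 99., 428.]), array([ 69., 430.])]
-0.005 [array([106., 420.]), array([ 60., 422.]), array([ 98., 420.]), array([ 68., 422.])]
-0.02 [array([105., 412.]), array([ 59., 414.]), array([ 98., 412.]), array([ 67., 414.])]
-0.055 [array([104., 393.]), array([ 57., 396.]), array([ 96., 394.]), array([ 65., 395.])]
[[301.5   0.  272.8]
 [  0.  301.5 207.4]
 [  0.    0.    1. ]] [-0.05666766  0.          0.          0.          0.        ]
0.011 [array([213.,  64.]), array([359.,  64.]), array([148.,  64.])]
-0.005 [array([207.,  81.]), array([365.,  81.]), array([136.,  81.])]
-0.02 [array([200.,  99.]), array([372.,  99.]), array([123.,  99.])]
-0.03 [array([195., 113.]), array([377., 114.]), array([114., 113.])]
```

The pads are now clearly visible. Their tip corners are at crop (202,98) and (372,98), and the backs are about 17-20 mm thick. Both cameras place the visible fingertips 15-30 mm higher than the documented tip. A TCP height of 0.276 is safe under either reading: it clears the rim and overlaps the grip. Replanning with skew from 15° to 60°, contacting on the corner.

```bash
sed -i 's/C=np.array(\[0.578,-0.092\]);TH0=-131./C=np.array([0.577,-0.093]);TH0=-130.8/; s/+90$/+90-np.degrees(np.arcsin(.19\/np.hypot(*p)))/' plan.py
python3 - <<'E'
from plan import *
from plant import ctrl
print(ctrl.get_obs()["opening"])
for t in range(0,361,30):
    p,y=pose(t,15+45*t/360);print(t,p.round(3),round(y),round(j6(p,y)))
c=[.5707,-.2151,.40,54.0]
p,y=pose(0,15,.03);print(row(c,p,y,.276))
E
```

```text
0.049220346219537685
0 [ 0.543 -0.188] 64 154
30 [ 0.502 -0.158] 38 124
60 [ 0.481 -0.112] 12 92
90 [ 0.486 -0.062] -15 60
120 [ 0.514 -0.022] -41 30
150 [ 0.558 -0.002] -67 3
180 [ 0.605 -0.005] -93 -21
210 [ 0.644 -0.032] -120 -44
240 [ 0.664 -0.074] -146 -66
270 [ 0.66  -0.119] -172 -88
300 [ 0.635 -0.157] -198 -111
330 [ 0.595 -0.176] -225 -136
360 [ 0.551 -0.172] -251 -163
(array([  4.,  -9., 124.]), np.float64(-0.178))
```

{"op": "jog_arm", "data": {
  "motion": [
    {"offset": [4, -9, 0], "roll": -0.09, "hand": 0},
    {"offset": [4, -9, 0], "roll": -0.178, "hand": 0},
    {"offset": [4, -9, 15], "roll": -0.178, "hand": 0},
    {"offset": [4, -9, 30], "roll": -0.178, "hand": 0},
    {"offset": [4, -9, 45], "roll": -0.178, "hand": 0},
    {"offset": [4, -9, 60], "roll": -0.178, "hand": 0},
    {"offset": [4, -9, 75], "roll": -0.178, "hand": 0},
    {"offset": [4, -9, 90], "roll": -0.178, "hand": 0},
    {"offset": [4, -9, 100], "roll": -0.178, "hand": 0},
    {"offset": [4, -9, 110], "roll": -0.178, "hand": 0},
    {"offset": [4, -9, 118], "roll": -0.178, "hand": 0},
    {"offset": [4, -9, 124], "roll": -0.178, "hand": 0},
    {"offset": [4, -9, 124], "roll": -0.178, "hand": 0}
  ]
}}

```text
clock: 4.8
tool_pos: [0.5658, -0.2065, 0.2746]
orientation: [-179.9, 0.0, 64.2]
force: [-0.2, 0.1, -0.0]
opening: 0.0008
```

```bash
cat >gen.py <<'E'
import sys,json
from plan import *
def gen(t0,t1,n,phi=lambda t:15+45*t/360,g0=0,g1=0,z0=.276,z1=.276,zc=None,cmd=None):
    p,y=pose(t0,phi(t0),g0);cmd=cmd or [*p,z0,y]
    for i in range(1,n+1):
        f=i/n;t=t0+f*(t1-t0);p,y=pose(t,phi(t),g0+f*(g1-g0));o,r=row(cmd,p,y,z0+f*(z1-z0))
        print(json.dumps({"offset":[int(v) for v in o],"roll":r,"hand":0}),end=", ")
    print()
E
python3 - <<'E'
from gen import *
from plant import ctrl
o=ctrl.get_obs();print(o["tool_pos"],o["orientation"],o["opening"],o["force"],pose(0,15,.03))
gen(0,0,10,g0=.03,g1=0)
gen(0,60,20,z1=.275)
E
```

```text
[ 0.56580771 -0.20649472  0.27456915] [-1.79910636e+02  2.01222377e-02  6.41776578e+01] 0.0008491350934233333 [-0.15318313  0.11134934 -0.04268536] (array([ 0.56589343, -0.20724623]), 64.19999999999999)
{"offset": [1, -3, 0], "roll": 0.0, "hand": 0}, {"offset": [2, -6, 0], "roll": 0.0, "hand": 0}, {"offset": [2, -9, 0], "roll": 0.0, "hand": 0}, {"offset": [3, -12, 0], "roll": 0.0, "hand": 0}, {"offset": [4, -14, 0], "roll": 0.0, "hand": 0}, {"offset": [5, -17, 0], "roll": 0.0, "hand": 0}, {"offset": [5, -20, 0], "roll": 0.0, "hand": 0}, {"offset": [6, -23, 0], "roll": 0.0, "hand": 0}, {"offset": [7, -26, 0], "roll": 0.0, "hand": 0}, {"offset": [8, -29, 0], "roll": 0.0, "hand": 0}, 
{"offset": [0, -5, 0], "roll": 0.046, "hand": 0}, {"offset": [0, -10, 0], "roll": 0.092, "hand": 0}, {"offset": [0, -16, 0], "roll": 0.137, "hand": 0}, {"offset": [0, -21, 0], "roll": 0.183, "hand": 0}, {"offset": [1, -26, 0], "roll": 0.229, "hand": 0}, {"offset": [2, -31, 0], "roll": 0.275, "hand": 0}, {"offset": [4, -36, 0], "roll": 0.321, "hand": 0}, {"offset": [5, -41, 0], "roll": 0.367, "hand": 0}, {"offset": [7, -46, 0], "roll": 0.412, "hand": 0}, {"offset": [9, -50, 1], "roll": 0.458, "hand": 0}, {"offset": [11, -55, 1], "roll": 0.504, "hand": 0}, {"offset": [14, -59, 1], "roll": 0.55, "hand": 0}, {"offset": [16, -64, 1], "roll": 0.596, "hand": 0}, {"offset": [19, -68, 1], "roll": 0.641, "hand": 0}, {"offset": [23, -72, 1], "roll": 0.687, "hand": 0}, {"offset": [26, -76, 1], "roll": 0.733, "hand": 0}, {"offset": [29, -79, 1], "roll": 0.779, "hand": 0}, {"offset": [33, -83, 1], "roll": 0.825, "hand": 0}, {"offset": [37, -86, 1], "roll": 0.87, "hand": 0}, {"offset": [41, -89, 1], "roll": 0.916, "hand": 0},
```

{"op": "jog_arm", "data": {
  "motion": [
    {"offset": [1, -3, 0], "roll": 0.0, "hand": 0},
    {"offset": [2, -6, 0], "roll": 0.0, "hand": 0},
    {"offset": [2, -9, 0], "roll": 0.0, "hand": 0},
    {"offset": [3, -12, 0], "roll": 0.0, "hand": 0},
    {"offset": [4, -14, 0], "roll": 0.0, "hand": 0},
    {"offset": [5, -17, 0], "roll": 0.0, "hand": 0},
    {"offset": [5, -20, 0], "roll": 0.0, "hand": 0},
    {"offset": [6, -23, 0], "roll": 0.0, "hand": 0},
    {"offset": [7, -26, 0], "roll": 0.0, "hand": 0},
    {"offset": [8, -29, 0], "roll": 0.0, "hand": 0}
  ]
}}

```text
clock: 5.63
tool_pos: [0.5433, -0.1866, 0.2758]
orientation: [180.0, -0.0, 64.2]
force: [0.5, 0.7, -0.3]
opening: 0.0001
```

{"op": "jog_arm", "data": {
  "motion": [
    {"offset": [0, -5, 0], "roll": 0.046, "hand": 0},
    {"offset": [0, -10, 0], "roll": 0.092, "hand": 0},
    {"offset": [0, -16, 0], "roll": 0.137, "hand": 0},
    {"offset": [0, -21, 0], "roll": 0.183, "hand": 0},
    {"offset": [1, -26, 0], "roll": 0.229, "hand": 0},
    {"offset": [2, -31, 0], "roll": 0.275, "hand": 0},
    {"offset": [4, -36, 0], "roll": 0.321, "hand": 0},
    {"offset": [5, -41, 0], "roll": 0.367, "hand": 0}
  ]
}}

```text
clock: 6.3
tool_pos: [0.5092, -0.1649, 0.2757]
orientation: [179.9, 0.0, 43.0]
force: [2.6, -4.3, -2.8]
opening: 0.0005
```

```bash
python3 - <<'E'
from gen import *
from plant import ctrl,cams
o=ctrl.get_obs();print(o["tool_pos"],o["orientation"][2],o["force"],pose(24,18))
s=cams.snapshot("wrist");np.savez("w3.npz",pos=o["tool_pos"],ori=o["orientation"],**s)
b=cams.snapshot("scene")["img"][:,:,::-1]
cv2.imwrite("pics/w3.png",np.hstack([cv2.resize(s["img"][:,:,::-1],(500,375)),cv2.resize(b[100:225,200:300],(300,375),interpolation=2)]))
E
```

```text
[ 0.50920924 -0.16486671  0.27572149] 43.00807925150418 [ 2.58131535 -4.34007418 -2.78680793] (array([ 0.50876387, -0.16534684]), 43.19999999999999)
```

View pics/w3.png

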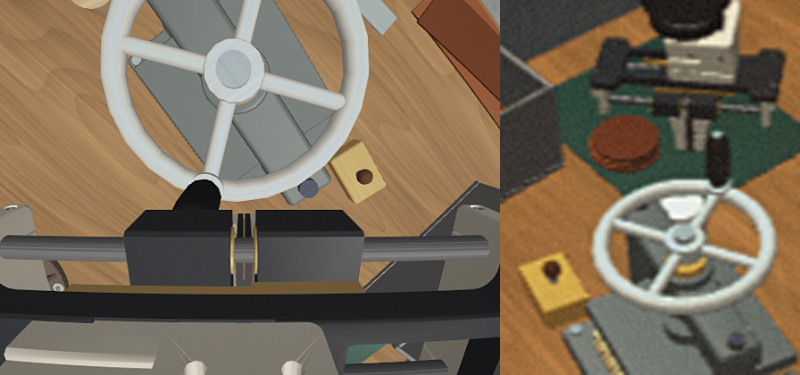

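Contact is good: about 5 N opposing the motion. The wheel is turning, the fingertips bear on the grip's upper third, and the carriage is clear. Continuing round, lowering along with the screw.

```bash
python3 - <<'E'
from gen import *
zs=[.276,.273,.271,.269,.267,.266]
for i in range(5): gen(24+60*i,84+60*i,20,z0=zs[i],z1=zs[i+1])
E
```

```text
{"offset": [0, -5, 0], "roll": 0.046, "hand": 0}, {"offset": [0, -10, 0], "roll": 0.092, "hand": 0}, {"offset": [1, -15, 0], "roll": 0.137, "hand": 0}, {"offset": [1, -20, 1], "roll": 0.183, "hand": 0}, {"offset": [2, -25, 1], "roll": 0.229, "hand": 0}, {"offset": [4, -30, 1], "roll": 0.275, "hand": 0}, {"offset": [5, -35, 1], "roll": 0.321, "hand": 0}, {"offset": [7, -40, 1], "roll": 0.367, "hand": 0}, {"offset": [9, -45, 1], "roll": 0.412, "hand": 0}, {"offset": [11, -49, 2], "roll": 0.458, "hand": 0}, {"offset": [14, -54, 2], "roll": 0.504, "hand": 0}, {"offset": [16, -58, 2], "roll": 0.55, "hand": 0}, {"offset": [19, -62, 2], "roll": 0.596, "hand": 0}, {"offset": [22, -66, 2], "roll": 0.641, "hand": 0}, {"offset": [26, -70, 2], "roll": 0.687, "hand": 0}, {"offset": [29, -74, 2], "roll": 0.733, "hand": 0}, {"offset": [33, -77, 3], "roll": 0.779, "hand": 0}, {"offset": [37, -80, 3], "roll": 0.825, "hand": 0}, {"offset": [41, -83, 3], "roll": 0.87, "hand": 0}, {"offset": [45, -86, 3], "roll": 0.916, "hand": 0}, 
{"offset": [1, -5, 0], "roll": 0.046, "hand": 0}, {"offset": [1, -10, 0
[... 3357 characters left out ...]
"roll": 0.321, "hand": 0}, {"offset": [23, -28, 0], "roll": 0.367, "hand": 0}, {"offset": [26, -31, 0], "roll": 0.412, "hand": 0}, {"offset": [30, -34, 1], "roll": 0.458, "hand": 0}, {"offset": [34, -36, 1], "roll": 0.504, "hand": 0}, {"offset": [38, -38, 1], "roll": 0.55, "hand": 0}, {"offset": [42, -40, 1], "roll": 0.596, "hand": 0}, {"offset": [46, -42, 1], "roll": 0.641, "hand": 0}, {"offset": [50, -44, 1], "roll": 0.687, "hand": 0}, {"offset": [55, -45, 1], "roll": 0.733, "hand": 0}, {"offset": [59, -46, 1], "roll": 0.779, "hand": 0}, {"offset": [63, -47, 1], "roll": 0.825, "hand": 0}, {"offset": [68, -47, 1], "roll": 0.87, "hand": 0}, {"offset": [72, -48, 1], "roll": 0.916, "hand": 0},
```

{"op": "jog_arm", "data": {
  "motion": [
    {"offset": [0, -5, 0], "roll": 0.046, "hand": 0},
    {"offset": [0, -10, 0], "roll": 0.092, "hand": 0},
    {"offset": [1, -15, 0], "roll": 0.137, "hand": 0},
    {"offset": [1, -20, 1], "roll": 0.183, "hand": 0},
    {"offset": [2, -25, 1], "roll": 0.229, "hand": 0},
    {"offset": [4, -30, 1], "roll": 0.275, "hand": 0},
    {"offset": [5, -35, 1], "roll": 0.321, "hand": 0},
    {"offset": [7, -40, 1], "roll": 0.367, "hand": 0},
    {"offset": [9, -45, 1], "roll": 0.412, "hand": 0},
    {"offset": [11, -49, 2], "roll": 0.458, "hand": 0},
    {"offset": [14, -54, 2], "roll": 0.504, "hand": 0},
    {"offset": [16, -58, 2], "roll": 0.55, "hand": 0},
    {"offset": [19, -62, 2], "roll": 0.596, "hand": 0},
    {"offset": [22, -66, 2], "roll": 0.641, "hand": 0},
    {"offset": [26, -70, 2], "roll": 0.687, "hand": 0},
    {"offset": [29, -74, 2], "roll": 0.733, "hand": 0},
    {"offset": [33, -77, 3], "roll": 0.779, "hand": 0},
    {"offset": [37, -80, 3], "roll": 0.825, "hand": 0},
    {"offset": [41, -83, 3], "roll": 0.87, "hand": 0},
    {"offset": [45, -86, 3], "roll": 0.916, "hand": 0}
  ]
}}

```text
clock: 8.07
tool_pos: [0.4827, -0.0719, 0.2737]
orientation: [179.9, -0.0, -9.4]
force: [-1.6, -4.8, 3.6]
opening: 0.0001
```

{"op": "jog_arm", "data": {
  "motion": [
    {"offset": [1, -5, 0], "roll": 0.046, "hand": 0},
    {"offset": [1, -10, 0], "roll": 0.092, "hand": 0},
    {"offset": [2, -15, 0], "roll": 0.137, "hand": 0},
    {"offset": [4, -20, 0], "roll": 0.183, "hand": 0},
    {"offset": [5, -24, 1], "roll": 0.229, "hand": 0},
    {"offset": [7, -29, 1], "roll": 0.275, "hand": 0},
    {"offset": [9, -33, 1], "roll": 0.321, "hand": 0},
    {"offset": [11, -38, 1], "roll": 0.367, "hand": 0},
    {"offset": [14, -42, 1], "roll": 0.412, "hand": 0},
    {"offset": [17, -46, 1], "roll": 0.458, "hand": 0},
    {"offset": [20, -50, 1], "roll": 0.504, "hand": 0},
    {"offset": [23, -54, 1], "roll": 0.55, "hand": 0},
    {"offset": [26, -58, 1], "roll": 0.596, "hand": 0},
    {"offset": [29, -61, 1], "roll": 0.641, "hand": 0},
    {"offset": [33, -65, 2], "roll": 0.687, "hand": 0},
    {"offset": [37, -68, 2], "roll": 0.733, "hand": 0},
    {"offset": [41, -71, 2], "roll": 0.779, "hand": 0},
    {"offset": [45, -73, 2], "roll": 0.825, "hand": 0},
    {"offset": [49, -76, 2], "roll": 0.87, "hand": 0},
    {"offset": [54, -78, 2], "roll": 0.916, "hand": 0}
  ]
}}

```text
clock: 9.73
tool_pos: [0.5478, -0.003, 0.2712]
orientation: [179.9, 0.0, -61.8]
force: [-4.9, -0.1, 3.5]
opening: 0.0005
```

```bash
python3 - <<'E'
from gen import *
from plant import ctrl,cams
o=ctrl.get_obs();print(o["joint_pos"].round(1),o["tool_pos"],o["orientation"][2],o["force"],pose(144,33))
s=cams.snapshot("wrist");np.savez("w4.npz",pos=o["tool_pos"],ori=o["orientation"],**s)
b=cams.snapshot("scene")["img"][:,:,::-1]
cv2.imwrite("pics/w4.png",np.hstack([cv2.resize(s["img"][:,:,::-1],(500,375)),cv2.resize(b[100:225,200:300],(300,375),interpolation=2)]))
E
```

```text
[ 20.2   6.6  -9.6  -0.  -73.9   8. ] [ 0.54782535 -0.00302585  0.27119185] -61.836689871449536 [-4.89879937 -0.11016717  3.46730999] (array([ 0.54808175, -0.00373718]), -61.80000000000001)
```

View pics/w4.png

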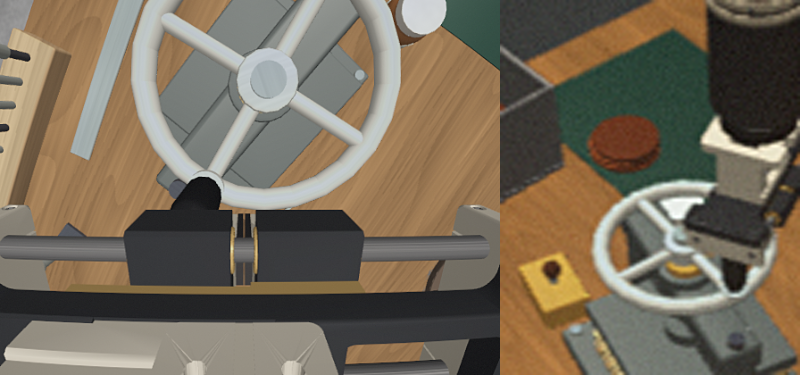

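The push is steady at about 5-6 N, with the handle still ahead of the fingertips in the wrist view near (205,190). Continuing.

{"op": "jog_arm", "data": {
  "motion": [
    {"offset": [1, -5, 0], "roll": 0.046, "hand": 0},
    {"offset": [3, -9, 0], "roll": 0.092, "hand": 0},
    {"offset": [4, -14, 0], "roll": 0.137, "hand": 0},
    {"offset": [6, -18, 0], "roll": 0.183, "hand": 0},
    {"offset": [8, -23, 1], "roll": 0.229, "hand": 0},
    {"offset": [10, -27, 1], "roll": 0.275, "hand": 0},
    {"offset": [13, -31, 1], "roll": 0.321, "hand": 0},
    {"offset": [16, -35, 1], "roll": 0.367, "hand": 0},
    {"offset": [19, -39, 1], "roll": 0.412, "hand": 0},
    {"offset": [22, -43, 1], "roll": 0.458, "hand": 0},
    {"offset": [25, -46, 1], "roll": 0.504, "hand": 0},
    {"offset": [28, -50, 1], "roll": 0.55, "hand": 0},
    {"offset": [32, -53, 1], "roll": 0.596, "hand": 0},
    {"offset": [36, -56, 1], "roll": 0.641, "hand": 0},
    {"offset": [40, -58, 2], "roll": 0.687, "hand": 0},
    {"offset": [44, -61, 2], "roll": 0.733, "hand": 0},
    {"offset": [48, -63, 2], "roll": 0.779, "hand": 0},
    {"offset": [52, -65, 2], "roll": 0.825, "hand": 0},
    {"offset": [57, -67, 2], "roll": 0.87, "hand": 0},
    {"offset": [61, -69, 2], "roll": 0.916, "hand": 0}
  ]
}}

```text
clock: 11.5
tool_pos: [0.6383, -0.0231, 0.269]
orientation: [180.0, 0.1, -114.2]
force: [-3.8, 5.0, 3.8]
opening: 0.0005
```

{"op": "jog_arm", "data": {
  "motion": [
    {"offset": [2, -4, 0], "roll": 0.046, "hand": 0},
    {"offset": [4, -9, 0], "roll": 0.092, "hand": 0},
    {"offset": [6, -13, 0], "roll": 0.137, "hand": 0},
    {"offset": [8, -17, 0], "roll": 0.183, "hand": 0},
    {"offset": [11, -21, 1], "roll": 0.229, "hand": 0},
    {"offset": [13, -25, 1], "roll": 0.275, "hand": 0},
    {"offset": [16, -29, 1], "roll": 0.321, "hand": 0},
    {"offset": [19, -32, 1], "roll": 0.367, "hand": 0},
    {"offset": [23, -35, 1], "roll": 0.412, "hand": 0},
    {"offset": [26, -39, 1], "roll": 0.458, "hand": 0},
    {"offset": [30, -41, 1], "roll": 0.504, "hand": 0},
    {"offset": [33, -44, 1], "roll": 0.55, "hand": 0},
    {"offset": [37, -47, 1], "roll": 0.596, "hand": 0},
    {"offset": [41, -49, 1], "roll": 0.641, "hand": 0},
    {"offset": [46, -51, 2], "roll": 0.687, "hand": 0},
    {"offset": [50, -53, 2], "roll": 0.733, "hand": 0},
    {"offset": [54, -55, 2], "roll": 0.779, "hand": 0},
    {"offset": [58, -56, 2], "roll": 0.825, "hand": 0},
    {"offset": [63, -58, 2], "roll": 0.87, "hand": 0},
    {"offset": [67, -59, 2], "roll": 0.916, "hand": 0}
  ]
}}

```text
clock: 13.17
tool_pos: [0.6661, -0.1082, 0.2676]
orientation: [180.0, 0.2, -166.7]
force: [2.3, 5.2, 2.3]
opening: 0.0002
```

{"op": "jog_arm", "data": {
  "motion": [
    {"offset": [2, -4, 0], "roll": 0.046, "hand": 0},
    {"offset": [5, -8, 0], "roll": 0.092, "hand": 0},
    {"offset": [7, -12, 0], "roll": 0.137, "hand": 0},
    {"offset": [10, -15, 0], "roll": 0.183, "hand": 0},
    {"offset": [13, -19, 0], "roll": 0.229, "hand": 0},
    {"offset": [16, -22, 0], "roll": 0.275, "hand": 0},
    {"offset": [19, -25, 0], "roll": 0.321, "hand": 0},
    {"offset": [23, -28, 0], "roll": 0.367, "hand": 0},
    {"offset": [26, -31, 0], "roll": 0.412, "hand": 0},
    {"offset": [30, -34, 1], "roll": 0.458, "hand": 0},
    {"offset": [34, -36, 1], "roll": 0.504, "hand": 0},
    {"offset": [38, -38, 1], "roll": 0.55, "hand": 0},
    {"offset": [42, -40, 1], "roll": 0.596, "hand": 0},
    {"offset": [46, -42, 1], "roll": 0.641, "hand": 0},
    {"offset": [50, -44, 1], "roll": 0.687, "hand": 0},
    {"offset": [55, -45, 1], "roll": 0.733, "hand": 0},
    {"offset": [59, -46, 1], "roll": 0.779, "hand": 0},
    {"offset": [63, -47, 1], "roll": 0.825, "hand": 0},
    {"offset": [68, -47, 1], "roll": 0.87, "hand": 0},
    {"offset": [72, -48, 1], "roll": 0.916, "hand": 0}
  ]
}}

```text
clock: 14.83
tool_pos: [0.6075, -0.172, 0.2667]
orientation: [179.8, 0.2, 140.8]
force: [5.1, 1.9, 2.1]
opening: 0.0001
```

```bash
python3 - <<'E'
from gen import *
from plant import ctrl,cams
o=ctrl.get_obs();print(o["joint_pos"].round(1),o["tool_pos"],o["orientation"][2],o["force"],pose(324,55.5))
s=cams.snapshot("wrist");np.savez("w5.npz",pos=o["tool_pos"],ori=o["orientation"],**s)
b=cams.snapshot("scene")["img"][:,:,::-1]
cv2.imwrite("pics/w5.png",np.hstack([s["img"][:,:,::-1][:300,:500],cv2.resize(b[100:225,200:300],(240,300),interpolation=2)]))
E
```

```text
[   1.9   14.6   -0.2   -0.   -74.9 -131.1] [ 0.60748077 -0.17197897  0.26673168] 140.81702979021952 [5.05797647 1.86361218 2.09047383] (array([ 0.60357413, -0.17358048]), -219.29999999999995)
```

View pics/w5.png

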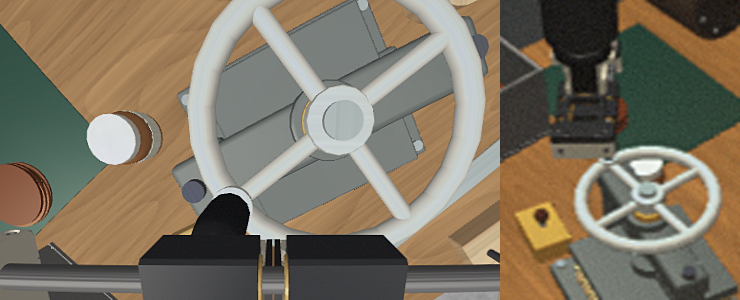

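The pack is now nearly nipped. The handle is at (225,205), about 40° short by plan, and all four spokes are visible. I'll measure the wheel angle from the spokes, using the same method on the starting picture for reference.

```bash
cat >ang.py <<'E'
from h import *
def spokes(w,z,guess,C=(.577,-.0935)):
    s,T=wrist(w);g=cv2.cvtColor(s["img"],cv2.COLOR_RGB2HSV).astype(float)
    white=(g[...,2]-1.5*g[...,1]).astype(np.float32)   # bright and colourless
    r=np.arange(.032,.074,.001);out=[]
    for k in range(4):
        a=np.radians(guess+90*k+np.arange(-14,14.1,.25))
        P=np.stack([C[0]+r[:,None]*np.cos(a),C[1]+r[:,None]*np.sin(a),np.full((len(r),len(a)),z)],-1)
        uv=proj(s,P.reshape(-1,3)).astype(np.float32).reshape(len(r),len(a),2)
        v=cv2.remap(white,uv[...,0],uv[...,1],cv2.INTER_LINEAR).mean(0)
        on=v>(v.max()+np.percentile(v,15))/2;i=v.argmax();lo=hi=i
        while lo>0 and on[lo-1]:lo-=1
        while hi<len(a)-1 and on[hi+1]:hi+=1
        out.append((round(np.degrees((a[lo]+a[hi])/2)-guess-90*k,1),round((hi-lo)*.25,1)))
    d=np.array(out)[:,0];return guess+(d[:3:2].mean()+d[1::2].mean())/2,out
E
python3 - <<'E'
from ang import *
for g in(-131,-127):print(spokes(np.load("w1.npz"),.245,g))
for g in(-95,-100,-90,-85):print(spokes(np.load("w5.npz"),.2397,g))
E
```

```text
(np.float64(-130.0), [(np.float64(0.6), np.float64(11.8)), (np.float64(0.8), np.float64(11.5)), (np.float64(1.5), np.float64(11.0)), (np.float64(1.1), np.float64(11.2))])
(np.float64(-130.1), [(np.float64(-3.4), np.float64(11.8)), (np.float64(-3.4), np.float64(11.2)), (np.float64(-2.6), np.float64(10.8)), (np.float64(-3.0), np.float64(11.5))])
(np.float64(-90.525), [(np.float64(3.8), np.float64(10.5)), (np.float64(4.8), np.float64(12.0)), (np.float64(5.1), np.float64(10.8)), (np.float64(4.2), np.float64(11.0))])
(np.float64(-90.975), [(np.float64(8.9), np.float64(10.2)), (np.float64(8.9), np.float64(10.2)), (np.float64(9.4), np.float64(9.2)), (np.float64(8.9), np.float64(10.2))])
(np.float64(-90.625), [(np.float64(-1.5), np.float64(11.5)), (np.float64(-0.4), np.float64(11.8)), (np.float64(0.0), np.float64(12.5)), (np.float64(-0.6), np.float64(10.8))])
(np.float64(-90.675), [(np.float64(-6.5), np.float64(11.5)), (np.float64(-5.4), np.float64(11.8)), (np.float64(-5.2), np.float64(14.5)), (np.float64(-5.6), np.float64(10.8))])
```

```bash
python3 - <<'E'
from gen import *
gen(324,354,12,z0=.266,z1=.266)
E
```

```text
{"offset": [2, -3, 0], "roll": 0.038, "hand": 0}, {"offset": [4, -6, 0], "roll": 0.076, "hand": 0}, {"offset": [7, -9, 0], "roll": 0.115, "hand": 0}, {"offset": [9, -11, 0], "roll": 0.153, "hand": 0}, {"offset": [12, -14, 0], "roll": 0.191, "hand": 0}, {"offset": [15, -17, 0], "roll": 0.229, "hand": 0}, {"offset": [18, -19, 0], "roll": 0.267, "hand": 0}, {"offset": [21, -21, 0], "roll": 0.305, "hand": 0}, {"offset": [24, -23, 0], "roll": 0.344, "hand": 0}, {"offset": [27, -25, 0], "roll": 0.382, "hand": 0}, {"offset": [30, -27, 0], "roll": 0.42, "hand": 0}, {"offset": [33, -29, 0], "roll": 0.458, "hand": 0},
```

{"op": "jog_arm", "data": {
  "motion": [
    {"offset": [2, -3, 0], "roll": 0.038, "hand": 0},
    {"offset": [4, -6, 0], "roll": 0.076, "hand": 0},
    {"offset": [7, -9, 0], "roll": 0.115, "hand": 0},
    {"offset": [9, -11, 0], "roll": 0.153, "hand": 0},
    {"offset": [12, -14, 0], "roll": 0.191, "hand": 0},
    {"offset": [15, -17, 0], "roll": 0.229, "hand": 0},
    {"offset": [18, -19, 0], "roll": 0.267, "hand": 0},
    {"offset": [21, -21, 0], "roll": 0.305, "hand": 0},
    {"offset": [24, -23, 0], "roll": 0.344, "hand": 0},
    {"offset": [27, -25, 0], "roll": 0.382, "hand": 0},
    {"offset": [30, -27, 0], "roll": 0.42, "hand": 0},
    {"offset": [33, -29, 0], "roll": 0.458, "hand": 0},
    {"offset": [33, -29, 0], "roll": 0.458, "hand": 0},
    {"offset": [33, -29, 0], "roll": 0.458, "hand": 0}
  ]
}}

```text
clock: 16.1
tool_pos: [0.5624, -0.1741, 0.2662]
orientation: [179.9, 0.1, 114.7]
force: [4.1, -0.7, 2.4]
opening: 0.0007
```

```bash
python3 - <<'E'
from gen import *
from ang import spokes
from plant import ctrl,cams
o=ctrl.get_obs();print(o["joint_pos"].round(1),o["tool_pos"],o["orientation"][2],o["force"],pose(354,59.25))
s=cams.snapshot("wrist");np.savez("w6.npz",pos=o["tool_pos"],ori=o["orientation"],**s)
for g in(-122,-126,-118):print(spokes(np.load("w6.npz"),.239,g))
for t1 in (357,360,362):gen(354,t1,4,z0=.266,z1=.266)
E
```

```text
[   1.8   10.6   -5.5    0.   -73.8 -157.1] [ 0.56243579 -0.17405622  0.26617203] 114.70659798310221 [ 4.06870789 -0.70979212  2.36775872] (array([ 0.55977011, -0.17456425]), -245.54999999999995)
(np.float64(-121.225), [(np.float64(0.4), np.float64(11.2)), (np.float64(0.4), np.float64(12.2)), (np.float64(1.5), np.float64(10.5)), (np.float64(0.8), np.float64(11.5))])
(np.float64(-121.275), [(np.float64(4.4), np.float64(11.2)), (np.float64(4.4), np.float64(12.2)), (np.float64(5.5), np.float64(11.0)), (np.float64(4.6), np.float64(11.8))])
(np.float64(-121.3), [(np.float64(-3.9), np.float64(10.2)), (np.float64(-3.6), np.float64(12.8)), (np.float64(-2.5), np.float64(10.5)), (np.float64(-3.2), np.float64(11.5))])
{"offset": [1, -1, 0], "roll": 0.011, "hand": 0}, {"offset": [1, -2, 0], "roll": 0.023, "hand": 0}, {"offset": [2, -3, 0], "roll": 0.034, "hand": 0}, {"offset": [3, -3, 0], "roll": 0.046, "hand": 0}, 
{"offset": [1, -2, 0], "roll": 0.023, "hand": 0}, {"offset": [3, -3, 0], "roll": 0.046, "hand": 0}, {"offset": [4, -5, 0], "roll": 0.069, "hand": 0}, {"offset": [6, -7, 0], "roll": 0.092, "hand": 0}, 
{"offset": [2, -2, 0], "roll": 0.031, "hand": 0}, {"offset": [4, -4, 0], "roll": 0.061, "hand": 0}, {"offset": [6, -7, 0], "roll": 0.092, "hand": 0}, {"offset": [8, -9, 0], "roll": 0.122, "hand": 0},
```

{"op": "jog_arm", "data": {
  "motion": [
    {"offset": [2, -2, 0], "roll": 0.023, "hand": 0},
    {"offset": [4, -4, 0], "roll": 0.046, "hand": 0},
    {"offset": [5, -6, 0], "roll": 0.069, "hand": 0},
    {"offset": [7, -8, 0], "roll": 0.1, "hand": 0},
    {"offset": [7, -8, 0], "roll": 0.1, "hand": 0},
    {"offset": [7, -8, 0], "roll": 0.1, "hand": 0},
    {"offset": [7, -8, 0], "roll": 0.1, "hand": 0}
  ]
}}

```text
clock: 16.73
tool_pos: [0.5517, -0.1711, 0.2659]
orientation: [180.0, 0.0, 108.9]
force: [3.9, -0.0, 2.4]
opening: 0.0006
```

```bash
python3 - <<'E'
from gen import *
from ang import spokes
from plant import ctrl,cams
o=ctrl.get_obs();print(o["joint_pos"].round(1),o["tool_pos"],o["orientation"][2],o["force"])
s=cams.snapshot("wrist");np.savez("w7.npz",pos=o["tool_pos"],ori=o["orientation"],**s)
for g in(-130,-126):print(spokes(np.load("w7.npz"),.239,g))
E
```

```text
[   2.2    9.6   -6.8    0.   -73.7 -163.3] [ 0.55172526 -0.17111697  0.26588445] 108.87540600267128 [ 3.89962184 -0.03887109  2.44393823]
(np.float64(-128.85), [(np.float64(0.6), np.float64(11.2)), (np.float64(0.6), np.float64(12.2)), (np.float64(2.0), np.float64(11.0)), (np.float64(1.4), np.float64(11.8))])
(np.float64(-128.95), [(np.float64(-3.6), np.float64(9.2)), (np.float64(-3.4), np.float64(12.8)), (np.float64(-2.0), np.float64(11.0)), (np.float64(-2.8), np.float64(11.5))])
```

{"op": "jog_arm", "data": {
  "motion": [
    {"offset": [1, 0, 0], "roll": 0, "hand": 0},
    {"offset": [1.6, -1, 0], "roll": 0, "hand": 0},
    {"offset": [1.6, -1, 0], "roll": 0, "hand": 0},
    {"offset": [1.6, -1, 0], "roll": 0, "hand": 0}
  ]
}}

```text
clock: 17.12
tool_pos: [0.5502, -0.1698, 0.2659]
orientation: [180.0, 0.0, 108.8]
force: [4.7, -1.2, 2.0]
opening: 0.0005
```

```bash
python3 - <<'E'
from gen import *
from ang import spokes
from plant import ctrl,cams
o=ctrl.get_obs()
s=cams.snapshot("wrist");np.savez("w8.npz",pos=o["tool_pos"],ori=o["orientation"],**s)
for g in(-131,-127):print(spokes(np.load("w8.npz"),.239,g))
E
```

```text
(np.float64(-130.125), [(np.float64(0.2), np.float64(10.5)), (np.float64(0.4), np.float64(12.2)), (np.float64(1.8), np.float64(11.0)), (np.float64(1.1), np.float64(11.8))])
(np.float64(-130.175), [(np.float64(-3.9), np.float64(9.2)), (np.float64(-3.6), np.float64(12.8)), (np.float64(-2.2), np.float64(11.0)), (np.float64(-3.0), np.float64(11.5))])
```

The spokes read -130.1° against -130.0° at the start, so this is one full turn. Backing straight off, then up and away.

{"op": "jog_arm", "data": {
  "motion": [
    {"offset": [-4, 2, 0], "roll": 0, "hand": 0},
    {"offset": [-10, 6, 0], "roll": 0, "hand": 0},
    {"offset": [-18, 11, 0], "roll": 0, "hand": 0},
    {"offset": [-26, 16, 0], "roll": 0, "hand": 0},
    {"offset": [-34, 21, 0], "roll": 0, "hand": 0},
    {"offset": [-34, 21, -20], "roll": 0, "hand": 0},
    {"offset": [-34, 21, -50], "roll": 0, "hand": 0},
    {"offset": [-34, 21, -85], "roll": 0, "hand": 0},
    {"offset": [-34, 21, -120], "roll": 0, "hand": 0},
    {"offset": [-54, -4, -120], "roll": 0, "hand": 0},
    {"offset": [-74, -34, -120], "roll": 0, "hand": 0},
    {"offset": [-94, -64, -120], "roll": 0, "hand": 0},
    {"offset": [-115, -94, -120], "roll": 0, "hand": 0},
    {"offset": [-136, -124, -120], "roll": 0, "hand": 0},
    {"offset": [-158, -154, -120], "roll": 0, "hand": 0},
    {"offset": [-180, -184, -120], "roll": 0, "hand": 0},
    {"offset": [-202, -214, -120], "roll": 0, "hand": 0},
    {"offset": [-224, -244, -120], "roll": 0, "hand": 0},
    {"offset": [-246, -274, -120], "roll": 0, "hand": 0},
    {"offset": [-262, -294, -120], "roll": 0, "hand": 0}
  ]
}}

```text
clock: 18.83
tool_pos: [0.3537, -0.5151, 0.3853]
orientation: [-179.9, -0.1, 108.7]
force: [0.9, -0.2, 0.5]
opening: 0.0003
```

```bash
python3 - <<'E'
from plant import ctrl,cams
from h import *
o=ctrl.get_obs();print(o["tool_pos"],o["force"],o["clock"])
s0=dict(np.load("top.npz"));s1=cams.snapshot("top")
for s,dz in((s0,0),(s1,-.006)):
    im=s["img"].astype(int);b=(im[218:246,318:345].max(2)<45).astype(np.uint8)
    n,l,st,ce=cv2.connectedComponentsWithStats(b);i=1+st[1:,4].argmax();q=plane(s,ce[i]+[318,218],.289+dz)[:2]-[.577,-.0935]
    print(ce[i]+[318,218],st[i,4],np.hypot(*q),np.degrees(np.arctan2(q[1],q[0])))
a=cv2.imread("pics/top0.png")[90:310,130:400];b=s1["img"][90:310,130:400,::-1]
cv2.imwrite("pics/end.png",cv2.resize(np.hstack([a,b]),None,fx=1.45,fy=1.45))
E
```

```text
[ 0.35374292 -0.5151298   0.38525883] [ 0.88769503 -0.20442672  0.521818  ] 18.8333
[329.93442623 232.06557377] 61 0.08871263031785429 -131.10800884264998
[329.21428571 232.42857143] 56 0.08828803190645616 -132.01234210892915
```

View pics/end.png

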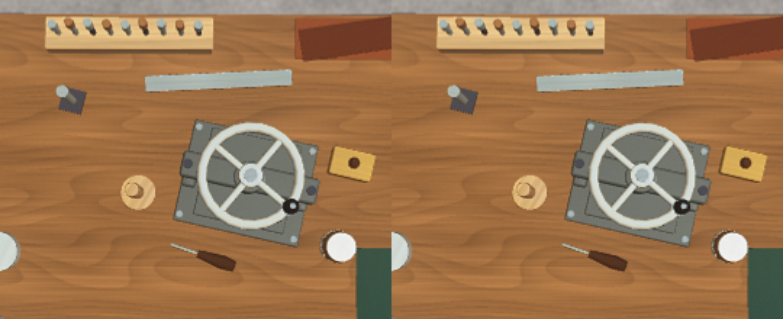

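The before and after pictures match: the handle is back at the same spot (within 1°) and the bystanders haven't moved. Handing in.

```bash
python3 -c "
from plant import order;print(order.close_job())"
```

```text
the job is handed in; nothing more can be done
None
```

I pushed the hand wheel through one full clockwise turn by its upright handle. The closed fingertips stayed behind the grip throughout and never gripped it. I then backed off, moved the hand clear and handed the job in at about 19 s.

- **Wheel angle:** the spokes read -130.1° just before I backed off, against -130.0° at the start. The top view afterwards put the handle at -132.0° against -131.1°. The two checks differ by about 1°, roughly one pixel.
- **Forces:** the horizontal push read about 4–6 N each time I checked during the turn, and about 1 N in total after I backed off.
- **Bystanders:** in the before and after top views, those in the compared area look unmoved: maul, glue jar, weight, awl, straightedge and rivet setter. The coasters and wax tin were partly or wholly outside that crop.
- **Nip:** I didn't see the platen touch the pack. I infer it from the full turn, which brings the platen down 6 mm against a starting gap of 2–5 mm.
- **Disagreement:** both cameras showed the fingertips roughly 15–30 mm higher than the stated tip position. I chose a height that worked under either reading, so the fingertips bore on about the upper third of the grip.

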